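# Shake the cinnamon stick out of its slotted box

## Task

For the coffee pot we need the cinnamon stick that is shut inside the long wooden box, which stands slot side down on its dark board. Pick the box up, carry it level to the wide clay bowl and shake or rock it there until the stick lines up with the slot and drops into the bowl; the stick must not land on the white shelf. Then stand the box wholly on its board again, slot side down as it was, and leave the bowl where it is.

Things in the scene. Friction and masses are not known exactly. Their poses are not given: they have to be found in the camera images.
- box_mid (a point): Centre, half-way up, of the long closed wooden box with a clear window on top: 88 mm long (x), 60 wide (y), 50 high, 160 g; z up. It stands upside down: in its 5 mm underside a 20 mm wide slot runs along x through the middle, 80 mm long, with a 16 mm ledge inside on either hand; walls 4 mm. Grasp it here from above across the 60 mm width. The square taller box is a bystander.
- stick_mid (a point): Centre of the brown eight-sided cinnamon stick, 60 mm long (x), 12 mm thick, 12 g. It starts inside the box on a ledge, along the slot. It stays put while the box moves smoothly within 15 degrees of level; it tumbles over and drops out when the box is rocked 35 to 40 degrees to either side about the box's x, or shaken sharply along the box's y; repeats may be needed.
- bowl: The wide terracotta bowl, loose, 0.55 kg: rim 152 mm across, inner floor about 104 mm across, 45 mm high, floor 8 mm thick. Origin at the centre of its underside, z up. The narrow clay cup is a bystander.
- board: Fixed dark wooden board lying on the white shelf, 150 mm (its x) by 124 mm (its y), 12 mm thick. Origin at the centre of its underside, z up. The box stands on it at the start. Jars and other bystanders around and between are up to 80 mm high.
There are look-alikes about, which are no part of the job. What is shaped like the part that bears box_mid but green or yellow is not meant.

How it is judged (in metres and radians):
On the way, in this order (a step that is already met when the one before it is completed fails the run):
1. the box is lifted clear of its board with the stick still inside (z of box_mid in the frame of board above 0.06 m and distance between stick_mid and box_mid below 0.04 m), for 0.1 s.
2. the stick has dropped out of the held box into the bowl (z of stick_mid in the frame of bowl below 0.04 m and horizontal distance between stick_mid and bowl below 0.06 m and height (world z) of box_mid above 0.06 m and horizontal distance between box_mid and bowl below 0.15 m), for 0.1 s.
At the end, for the whole second after the job is handed in: Stick in the wide bowl (within 60 mm of its axis, less than 40 mm above its underside); bowl upright within 10 deg, moved under 30 mm; box slot side down on its board, level within 10 deg, its centre within 45 mm along and 35 mm across of the board's centre (z of stick_mid in the frame of bowl below 0.04 m and horizontal distance between stick_mid and bowl below 0.06 m and distance of bowl from where it was at the start of the episode below 0.03 m and angle between each of bowl, box_mid's own z axis and vertical below 0.17 rad and x of box_mid in the frame of board between -0.045 and 0.045 m and y of box_mid in the frame of board between -0.035 and 0.035 m and z of box_mid in the frame of board between 0.032 and 0.042 m); the robot touches nothing.
It fails at once if the stick falls onto the white shelf (height (world z) of stick_mid below 0.0095 m).
It also fails if it takes over 54 s, if anything falls off the work surface, if the arm or the gripper's body presses on something with over 40 N, if the wrist force passes 120 N, or if a joint passes its speed limit or range.

## Robot

A 6-joint arm with a two-finger parallel gripper is mounted at the origin on the work surface. World frame = base frame: x ahead of the robot, y to its left, z up, the work surface at z = 0. Lengths are in mm, angles in rad, forces in N, time in s.
With the tool pointing down it reaches from about 350 to 975 mm from the base axis. Payload 7.1 kg.
Tool frame: the origin (TCP) lies midway between the tips of the shut fingers; the grasp point (between the pads) lies ctrl.grip_point_offset behind it (ctrl.grip_point_offset is the distance from the TCP to the grasp point, in mm); z points along the fingers, y is the line along which they close (so a half turn about z gives the same grasp; the last joint's range is limited). The gripper opens to 88 mm and grips with 3 to 60 N. Pads are 20 mm wide; open, the fingers measure 115 mm over their backs; the gripper's body (75 mm by 178 mm) begins 61 mm behind the grasp point.
Start: joints at [-1.209, 0.423, 1.63, -0, 1.089, -0.019], TCP at [232.306, -580.206, 222.675] pointing down, gripper open.
Joint ranges: [-3, 3], [-0.9, 2.11], [0.09, 2.58], [-1.31, 4.45], [0.11, 2.69], [-2.54, 2.54]. Speed limits (rad/s): [2.39, 2.39, 3.01, 3.14, 3.14, 3.14].

## Interface

Orientations are given as a rotation vector (axis times angle).
In Python, from workcell import ctrl, get_image, close_job, finder gives the robot as it stands.
- The arm moves only by the tool servo_tool, never from a script. Its argument "deltas" is a list of rows, each a list of 2 entries, a list of its own where there are three numbers: the shift along the tool's x, y, z in mm, then the turn, a rotation vector about the tool's x, y, z in rad. A call has 1 to 5 rows; each row is the pose to reach, as a shift and turn from the pose commanded when the call began, along the tool's axes at that moment; what a row does not reach only later rows make up. A row lasts 1/12 s, in which the tool goes at most 41.7 mm and 7.16 degrees, less where a joint would pass 70% of its speed; a pose out of reach is approached as far as the arm can. A call with a gripper value outside its range is refused whole. "grip" is the closure, from -1 (fully open) to 1 (shut), so that 0 is half open, set as the call begins (left out, the last holds). The fingers move at their own pace and stop on an object; the grip force is fixed at half the most. Time passes only in rows, so rows that repeat a pose let the fingers close. It gives the time, the measured TCP pose, the force, the opening and the grip force at its end, in the units of the state.
- ctrl.get_obs(): the state, without advancing time (a new reading comes with each control period).
- get_image(name): name is "scene" or "top"; returns a dict with "frame" (420x560x3 uint8, blue, green, red), "depth" (420x560 float32, mm along the optical axis (not along the pixel's ray), 0 where there is no reading), "K" (3x3 intrinsics, pixels), "pose" (4x4, takes a point from camera to world coordinates). Camera axes: x right, y down, z forward; pixel columns grow to the right and rows downward; lengths in mm; the calibration is good to about 2 mm. A picture is of the moment at which its call begins.
- close_job(): hands the job in; it is judged then, once.
Trained networks look in a picture, given as the dict that the camera call returned (one of the last four; its "shot" number tells which), for a name from the list of things; names that differ only in an ending like _2 or _b are one class to them, and where a whole thing is asked for, a point or a joint stands for the part that bears it (a point fixed in the world has none). Each returns a list of dicts, best first, with "score" (0 to 1); they miss things now and then, are a little off and sometimes report something else, mostly with a low value. They report only what shows in the picture. A call takes as long as a camera call. They do not tell look-alikes from the thing itself.
- finder.search_frame(query, picture): "rect" ([centre column, centre row, width, height] as shares, 0 to 1, of the picture: columns of its width, rows of its height, round what is visible of it).
- finder.silhouettes(query, picture): "mask" (420x560 bool, what is visible of it) and "rect" ([centre column, centre row, width, height] as shares, 0 to 1, of the picture: columns of its width, rows of its height, round what is visible of it).
The state is a dict: "t": time; "qpos": joint angles; "qvel": joint speeds; "joint_torque": joint torques, N m; "ee_pos": TCP position; "orientation": TCP orientation; "ft_force": force on the tool from outside, world axes, zero at the start; "moment": the same for the moment, N m; "width": finger opening in mm; "grasp_force": force on a finger pad.
Only numpy, scipy, OpenCV 4.12 (cv2) and the standard library are available. Lean on these libraries where they do the work, as an engineer would, in place of code of your own. Each camera call takes 0.05 s, during which the arm holds its last target. There are 200 camera calls.

## Working session

There is one attempt and no reset: what is moved stays moved. The work goes in short steps, Python scripts to look and compute and a tool call to move; the robot and the scene stay as the last step left them, time stands still between calls to the robot, and variables do not carry over. Pictures are saved under pics/ and viewed, at most 10 in all, crops included, and the job is handed in when it is done.

Besides the shell and the picture viewer there is one more tool, called as name([rows], argument=value, ...), one row to a line, values as JSON. servo_tool: Moves the arm, as the interface text tells. Its arguments: {"type":"object","properties":{"deltas":{"type":"array","items":{"type":"array"}},"grip":{"type":"number"}},"required":["deltas"]}

```bash
mkdir -p pics; cat > h.py <<'E'
import numpy as np, cv2
from workcell import ctrl,get_image,close_job,finder
def pts(p,mask):
    v,u=np.nonzero(mask&(p["depth"]>0)); d=p["depth"][v,u]; K=p["K"]
    c=np.stack([(u-K[0,2])*d/K[0,0],(v-K[1,2])*d/K[1,1],d,np.ones_like(d)])
    return (p["pose"]@c)[:3].T
E
python3 - <<'E'
from h import *
ims=[]
for n in ["top","scene"]:
    p=get_image(n); cv2.imwrite(f"pics/{n}0.png",p["frame"])
    for q in ["box_mid","bowl","board","stick_mid"]:
        for r in finder.silhouettes(q,p)[:3]:
            P=pts(p,r["mask"]); 
            if len(P)<5: continue
            zt=np.percentile(P[:,2],95); T=P[P[:,2]>zt-6]
            print(n,q,round(r["score"],2),np.round(np.array(r["rect"])*[560,420,560,420]),"med",np.median(P,0).round(),"zt",zt.round(),"rect",[np.round(x,1) for x in cv2.minAreaRect(T[:,:2].astype(np.float32))])
print(ctrl.get_obs(),ctrl.grip_point_offset)
E
```

```text
top box_mid 0.71 [130. 207.  55.  56.] med [574. 256.  61.] zt 64.0 rect [array([576.8, 261.3]), array([88.4, 60.5]), np.float64(29.3)]
top box_mid 0.69 [157. 116.  57.  58.] med [749. 215.  49.] zt 52.0 rect [array([756. , 218.9]), array([62.5, 87.6]), np.float64(31.8)]
top box_mid 0.6 [131. 305.  62.  61.] med [400. 251.  49.] zt 51.0 rect [array([398.1, 255.6]), array([88.4, 60.9]), np.float64(38.3)]
top bowl 0.81 [365. 241.  78.  78.] med [ 511. -189.   10.] zt 45.0 rect [array([ 509.9, -181.6]), array([146. , 148.2]), np.float64(30.4)]
top board 0.94 [137. 210.  87.  89.] med [571. 239.  12.] zt 14.0 rect [array([578.5, 259.2]), array([150.5, 124.4]), np.float64(22.0)]
scene box_mid 0.95 [405. 247.  42.  48.] med [586. 260.  61.] zt 64.0 rect [array([575.2, 262.3]), array([89.6, 62.3]), np.float64(28.9)]
scene box_mid 0.91 [414. 188.  46.  49.] med [409. 255.  48.] zt 52.0 rect [array([395.4, 256.5]), array([90.1, 64.8]), np.float64(37.8)]
scene bowl 0.65 [224. 180.  61.  59.] med [ 494. -188.   13.] zt 46.0 rect [array([ 508.2, -181.5]), array([151.9, 149.2]), np.float64(26.6)]
[... 270 characters left out ...]
6)]
{'t': 0.5, 'qpos': array([-1.20900270e+00,  4.23154150e-01,  1.62993481e+00, -2.34039707e-05,
        1.08858005e+00, -1.89991573e-02]), 'qvel': array([-0.00105015, -0.00028832, -0.00160372,  0.00113151,  0.00102246,
       -0.0005698 ]), 'joint_torque': array([ 8.88240429e-04, -5.44136381e+01, -2.73816115e+01,  6.43465715e-02,
        1.75985356e-02, -2.63724581e-05]), 'ee_pos': array([ 232.29102452, -580.19038402,  222.62752081]), 'orientation': array([-3.08474823e+00, -5.94543736e-01,  5.25484802e-05]), 'ft_force': array([-0.0711789 ,  0.02935393,  0.03474011]), 'moment': array([ 0.00896473, -0.01044755, -0.01391306]), 'grasp_force': 0.0, 'width': 87.81787152982537} 18.700000000000003
```

View pics/top0.png

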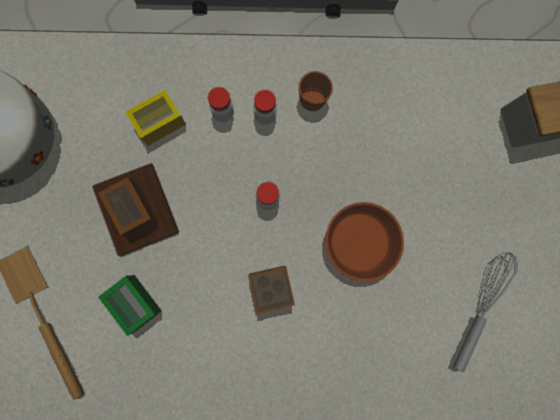

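View pics/scene0.png

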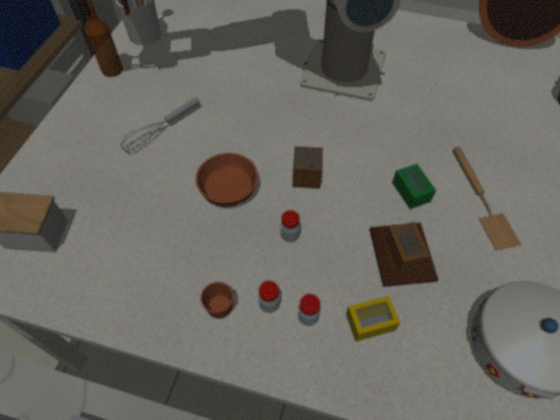

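The top view shows the brown box on the dark board at px (130,207), with look-alikes in green (130,305) and yellow (157,116). The wide bowl is at (365,241). The scene view agrees: box (405,247), bowl (224,180). I'm moving toward the box at the present height.

servo_tool([
  [[20, -20, 0], [0, 0, -0.04]],
  [[46, -47, 0], [0, 0, -0.1]],
  [[72, -74, 0], [0, 0, -0.131]],
  [[99, -102, 0], [0, 0, -0.131]],
  [[125, -129, 0], [0, 0, -0.131]],
], grip=-1)

```text
t: 0.92
ee_pos: [300.6, -412.4, 222.7]
orientation: [3.039, 0.794, 0.0]
ft_force: [2.1, -0.4, 0.3]
width: 87.6
grasp_force: 0.0
```

servo_tool([
  [[30, -24, 0], [0, 0, 0]],
  [[60, -47, 0], [0, 0, 0]],
  [[90, -71, 0], [0, 0, 0]],
  [[119, -94, 0], [0, 0, 0]],
  [[149, -118, 0], [0, 0, 0]],
])

```text
t: 1.33
ee_pos: [372.9, -236.6, 223.0]
orientation: [3.039, 0.794, 0.001]
ft_force: [0.1, -0.2, -0.2]
width: 88.1
grasp_force: 0.0
```

servo_tool([
  [[30, -24, 0], [0, 0, 0]],
  [[60, -47, 0], [0, 0, 0]],
  [[90, -71, 0], [0, 0, 0]],
  [[119, -94, 0], [0, 0, 0]],
  [[149, -118, 0], [0, 0, 0]],
])

```text
t: 1.75
ee_pos: [445.1, -60.5, 223.0]
orientation: [3.039, 0.795, 0.001]
ft_force: [0.4, -0.9, -0.1]
width: 87.7
grasp_force: 0.0
```

servo_tool([
  [[30, -24, 0], [0, 0, 0]],
  [[60, -47, 0], [0, 0, 0]],
  [[90, -71, 0], [0, 0, 0]],
  [[119, -94, 0], [0, 0, 0]],
  [[149, -118, 0], [0, 0, 0]],
])

```text
t: 2.17
ee_pos: [517.2, 115.5, 222.9]
orientation: [3.039, 0.796, 0.001]
ft_force: [0.5, -0.2, 0.1]
width: 87.8
grasp_force: 0.0
```

servo_tool([
  [[30, -24, 10], [0, 0, 0]],
  [[58, -46, 30], [0, 0, 0]],
  [[84, -66, 55], [0, 0, 0]],
  [[104, -82, 80], [0, 0, 0]],
  [[116, -92, 100], [0, 0, 0]],
])

```text
t: 2.58
ee_pos: [573.4, 253.3, 121.0]
orientation: [-3.038, -0.798, -0.001]
ft_force: [0.6, -0.7, 0.3]
width: 88.4
grasp_force: 0.0
```

servo_tool([
  [[0, 0, 10], [0, 0, 0]],
  [[0, 0, 10], [0, 0, 0]],
  [[0, 0, 10], [0, 0, 0]],
])

```text
t: 2.83
ee_pos: [572.2, 249.9, 112.4]
orientation: [3.039, 0.795, -0.002]
ft_force: [-0.5, 0.7, 0.2]
width: 88.2
grasp_force: 0.0
```

```bash
python3 - <<'E'
from h import *
from scipy.spatial.transform import Rotation as R
p=get_image("scene")
for r in finder.silhouettes("box_mid",p)[:3]:
    P=pts(p,r["mask"]); zt=np.percentile(P[:,2],95); T=P[P[:,2]>zt-6]
    print(round(r["score"],2),zt,cv2.minAreaRect(T[:,:2].astype(np.float32)))
o=ctrl.get_obs(); M=R.from_rotvec(o["orientation"]).as_matrix()
print(o["ee_pos"],M.T@(np.array([576.2,261.7,21])-o["ee_pos"]))
E
```

```text
0.93 52.36362208341092 ((481.74395751953125, 227.64739990234375), (247.45553588867188, 39.1547737121582), 0.4565143287181854)
0.88 64.28127205165367 ((581.322021484375, 251.41891479492188), (90.5123062133789, 85.83216857910156), 29.330604553222656)
[573.32873003 249.81415611 114.02942814] [ 8.18217484 -8.99173552 93.03866231]
```

servo_tool([
  [[5, -6, 8], [0, 0, 0]],
  [[8, -9, 25], [0, 0, 0]],
  [[8, -9, 45], [0, 0, 0]],
  [[8, -9, 62], [0, 0, 0]],
  [[8, -9, 78], [0, 0, 0]],
])

```text
t: 3.35
ee_pos: [575.9, 262.4, 34.6]
orientation: [-3.039, -0.794, -0.002]
ft_force: [0.5, 0.7, -0.1]
width: 87.7
grasp_force: 0.0
```

servo_tool([
  [[0, 0, 8], [0, 0, 0]],
  [[0, 0, 13], [0, 0, 0]],
  [[0, 0, 13], [0, 0, 0]],
  [[0, 0, 13], [0, 0, 0]],
])

```text
t: 3.68
ee_pos: [575.9, 262.5, 22.4]
orientation: [-3.039, -0.795, -0.002]
ft_force: [-0.5, 0.9, -0.4]
width: 87.8
grasp_force: 0.0
```

servo_tool([
  [[0, 0, 0], [0, 0, 0]],
  [[0, 0, 0], [0, 0, 0]],
  [[0, 0, 0], [0, 0, 0]],
  [[0, 0, 0], [0, 0, 0]],
  [[0, 0, 0], [0, 0, 0]],
], grip=0.15)

```text
t: 4.1
ee_pos: [575.7, 262.4, 22.1]
orientation: [3.039, 0.795, 0.001]
ft_force: [-0.2, -0.2, 4.1]
width: 59.8
grasp_force: 30.0
```

servo_tool([
  [[0, 0, -2], [0, 0, 0]],
  [[0, 0, -6], [0, 0, 0]],
  [[0, 0, -12], [0, 0, 0]],
  [[0, 0, -20], [0, 0, 0]],
  [[0, 0, -30], [0, 0, 0]],
])

```text
t: 4.52
ee_pos: [575.1, 262.2, 52.2]
orientation: [3.039, 0.795, -0.001]
ft_force: [-0.8, 0.0, -2.0]
width: 60.0
grasp_force: 30.0
```

servo_tool([
  [[0, 0, -12], [0, 0, 0]],
  [[0, 0, -24], [0, 0, 0]],
  [[0, 0, -36], [0, 0, 0]],
  [[0, 0, -48], [0, 0, 0]],
  [[0, 0, -60], [0, 0, 0]],
])

```text
t: 4.93
ee_pos: [575.6, 262.4, 113.4]
orientation: [-3.039, -0.795, -0.001]
ft_force: [0.0, -0.1, -1.1]
width: 59.9
grasp_force: 30.0
```

servo_tool([
  [[0, 0, -10], [0, 0, 0]],
  [[0, 0, -18], [0, 0, 0]],
  [[0, 0, -24], [0, 0, 0]],
  [[0, 0, -28], [0, 0, 0]],
  [[0, 0, -30], [0, 0, 0]],
])

```text
t: 5.35
ee_pos: [575.5, 262.4, 142.2]
orientation: [-3.039, -0.795, -0.001]
ft_force: [-0.2, -0.6, -1.8]
width: 59.6
grasp_force: 30.0
```

servo_tool([
  [[-2, 2, 0], [0, 0, 0]],
  [[-6, 8, 0], [0, 0, 0]],
  [[-13, 17, 0], [0, 0, 0]],
  [[-22, 28, 0], [0, 0, 0]],
  [[-33, 43, 0], [0, 0, 0]],
])

```text
t: 5.77
ee_pos: [567.0, 207.5, 141.1]
orientation: [3.039, 0.796, -0.002]
ft_force: [-0.1, 0.5, -1.3]
width: 60.0
grasp_force: 30.0
```

servo_tool([
  [[-11, 14, 0], [0, 0, 0]],
  [[-22, 28, 0], [0, 0, 0]],
  [[-33, 43, 0], [0, 0, 0]],
  [[-44, 57, 0], [0, 0, 0]],
  [[-55, 71, 0], [0, 0, 0]],
])

```text
t: 6.18
ee_pos: [553.6, 117.6, 141.4]
orientation: [3.04, 0.794, -0.002]
ft_force: [0.2, 0.2, -2.7]
width: 59.7
grasp_force: 30.0
```

servo_tool([
  [[-11, 14, 0], [0, 0, 0]],
  [[-22, 28, 0], [0, 0, 0]],
  [[-33, 43, 0], [0, 0, 0]],
  [[-44, 57, 0], [0, 0, 0]],
  [[-55, 71, 0], [0, 0, 0]],
])

```text
t: 6.6
ee_pos: [540.2, 29.0, 141.4]
orientation: [-3.04, -0.794, 0.001]
ft_force: [0.0, -0.3, -1.1]
width: 59.7
grasp_force: 30.0
```

servo_tool([
  [[-11, 14, 0], [0, 0, 0]],
  [[-22, 28, 0], [0, 0, 0]],
  [[-33, 43, 0], [0, 0, 0]],
  [[-44, 57, 0], [0, 0, 0]],
  [[-55, 71, 0], [0, 0, 0]],
])

```text
t: 7.02
ee_pos: [526.8, -59.7, 141.4]
orientation: [-3.039, -0.794, 0.001]
ft_force: [-0.5, 0.7, -3.2]
width: 60.0
grasp_force: 30.0
```

servo_tool([
  [[-11, 14, 0], [0, 0, 0]],
  [[-22, 28, 0], [0, 0, 0]],
  [[-33, 43, 0], [0, 0, 0]],
  [[-44, 57, 0], [0, 0, 0]],
  [[-55, 71, 0], [0, 0, 0]],
])

```text
t: 7.43
ee_pos: [513.5, -148.4, 141.4]
orientation: [-3.039, -0.794, 0.001]
ft_force: [-0.1, -0.6, -0.2]
width: 59.7
grasp_force: 30.0
```

servo_tool([
  [[-8, 10, 0], [0, 0, 0]],
  [[-14, 17, 0], [0, 0, 0]],
  [[-18, 22, 0], [0, 0, 0]],
  [[-21, 26, 0], [0, 0, 0]],
  [[-22, 28, 0], [0, 0, 0]],
])

```text
t: 7.85
ee_pos: [509.3, -182.2, 141.6]
orientation: [-3.039, -0.795, 0.0]
ft_force: [0.1, -0.2, -0.9]
width: 60.0
grasp_force: 30.0
```

```bash
python3 - <<'E'
from h import *
from scipy.spatial.transform import Rotation as R
p=get_image("scene"); cv2.imwrite("pics/s1.png",p["frame"])
for q in ["bowl","stick_mid"]:
  for r in finder.silhouettes(q,p)[:2]:
    P=pts(p,r["mask"]); 
    print(q,round(r["score"],2),np.array(r["rect"])*[560,420,560,420],np.median(P,0))
o=ctrl.get_obs(); M=R.from_rotvec(o["orientation"]).as_matrix()
print(o["qpos"],o["ee_pos"],M.T@(np.array([509,-181.5,75])-o["ee_pos"]))
E
```

```text
bowl 0.56 [226.408 178.668  64.176  50.694] [ 505.11133807 -178.76283048   10.7064515 ]
[-3.64311677e-01  4.13031379e-01  1.87409130e+00  1.22051821e-04
  8.54495928e-01  6.94360268e-01] [ 509.60207312 -181.56193798  141.65742614] [-0.4981151  -0.34372994 66.65742659]
```

View pics/s1.png

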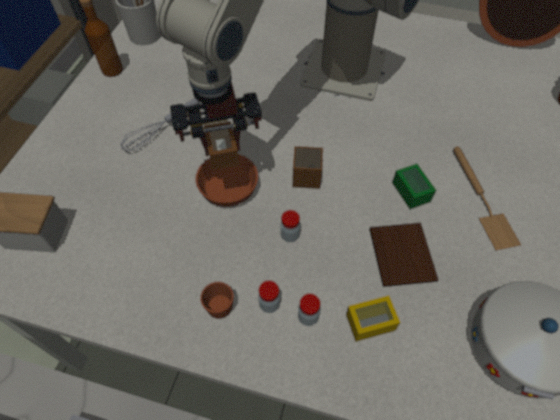

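Board is empty, the box hangs over the bowl (px 225,180), and no stick is lying loose. Next I lower it and rock it.

servo_tool([
  [[0, 0, 4], [0, 0, 0]],
  [[0, 0, 12], [0, 0, 0]],
  [[0, 0, 22], [0, 0, 0]],
  [[0, 0, 32], [0, 0, 0]],
  [[0, 0, 42], [0, 0, 0]],
])

```text
t: 8.42
ee_pos: [509.1, -181.5, 98.2]
orientation: [-3.039, -0.796, 0.001]
ft_force: [-0.6, -0.3, -2.0]
width: 60.1
grasp_force: 30.0
```

servo_tool([
  [[0, 0, 8], [0, 0, 0]],
  [[0, 0, 13], [0, 0, 0]],
  [[0, 0, 15], [0, 0, 0]],
  [[0, 0, 15], [0, 0, 0]],
])

```text
t: 8.75
ee_pos: [509.2, -181.7, 84.0]
orientation: [-3.039, -0.795, 0.001]
ft_force: [0.1, -0.6, -1.0]
width: 60.2
grasp_force: 30.0
```

servo_tool([
  [[0, 0, 0], [0.12, 0, 0]],
  [[0, 0, 0], [0.24, 0, 0]],
  [[0, 0, 0], [0.36, 0, 0]],
  [[0, 0, 0], [0.48, 0, 0]],
  [[0, 0, 0], [0.6, 0, 0]],
])

```text
t: 9.17
ee_pos: [510.8, -182.8, 86.2]
orientation: [-2.468, -0.647, 0.197]
ft_force: [0.5, -1.2, -2.5]
width: 60.0
grasp_force: 30.0
```

servo_tool([
  [[0, 0, 0], [0.07, 0, 0]],
  [[0, 0, 0], [0.07, 0, 0]],
  [[0, 0, 0], [0.07, 0, 0]],
  [[0, 0, 0], [0.07, 0, 0]],
  [[0, 0, 0], [0.07, 0, 0]],
])

```text
t: 9.58
ee_pos: [509.5, -181.3, 85.4]
orientation: [-2.406, -0.631, 0.218]
ft_force: [0.5, -0.3, -1.4]
width: 60.1
grasp_force: 30.0
```

```bash
cat > look.py <<'E'
from h import *
for n in ["top","scene"]:
  p=get_image(n); cv2.imwrite(f"pics/look_{n}.png",p["frame"])
  for r in finder.silhouettes("stick_mid",p)[:2]:
    P=pts(p,r["mask"]); print(n,round(r["score"],2),np.array(r["rect"])*[560,420,560,420],np.median(P,0))
o=ctrl.get_obs(); print(o["t"],o["ee_pos"],o["orientation"],o["width"])
E
python3 look.py
```

```text
top 0.5 [355.936 247.968  21.672  23.898] [ 501.54683765 -166.40237827   18.89311667]
9.7833 [ 509.62712371 -181.41182416   85.41371995] [-2.4046776  -0.63046038  0.21837963] 59.891380837196245
```

```bash
python3 -c "
import cv2;i=cv2.imread('pics/look_top.png')[170:320,280:460];cv2.imwrite('pics/c1.png',cv2.resize(i,None,fx=4,fy=4)[:600,:720])"
```

```text
(no output)
```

View pics/c1.png

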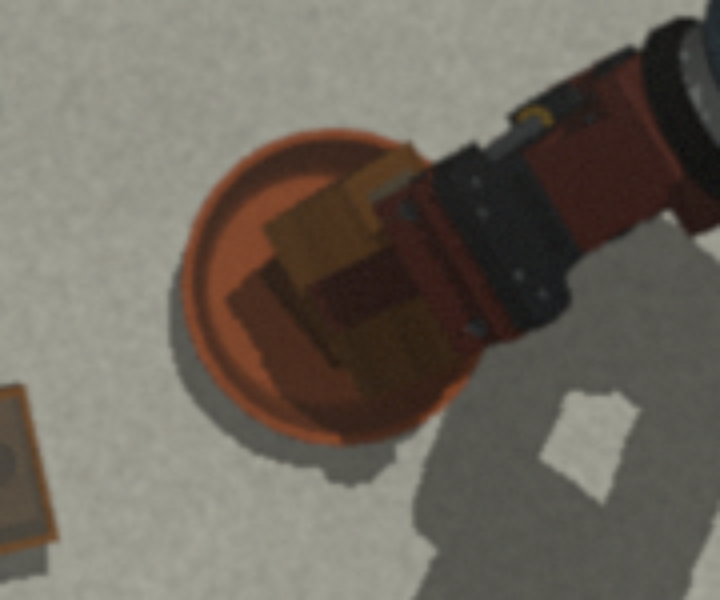

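The stick lies in the bowl at crop px (300,310). Depth puts its top at z≈19, so it is on the bowl floor. I'm levelling the box, lifting and carrying it back.

servo_tool([
  [[0, 0, 0], [-0.12, 0, 0]],
  [[0, 0, 0], [-0.24, 0, 0]],
  [[0, 0, 0], [-0.36, 0, 0]],
  [[0, 0, 0], [-0.48, 0, 0]],
  [[0, 0, 0], [-0.6, 0, 0]],
])

```text
t: 10.2
ee_pos: [510.2, -181.9, 86.1]
orientation: [-2.98, -0.78, 0.02]
ft_force: [-0.6, 0.2, -1.9]
width: 60.2
grasp_force: 30.0
```

servo_tool([
  [[0, 0, 0], [-0.07, 0, 0]],
  [[0, 0, 0], [-0.07, 0, 0]],
  [[0, 0, 0], [-0.07, 0, 0]],
])

```text
t: 10.45
ee_pos: [509.3, -180.8, 85.4]
orientation: [-3.037, -0.798, 0.0]
ft_force: [-0.0, 0.5, -1.5]
width: 59.9
grasp_force: 30.0
```

servo_tool([
  [[0, 0, -8], [0, 0, 0]],
  [[0, 0, -24], [0, 0, 0]],
  [[0, 0, -40], [0, 0, 0]],
  [[0, 0, -52], [0, 0, 0]],
  [[0, 0, -57], [0, 0, 0]],
])

```text
t: 10.87
ee_pos: [511.0, -183.1, 143.7]
orientation: [3.039, 0.793, 0.004]
ft_force: [0.6, -0.2, -1.1]
width: 59.9
grasp_force: 30.0
```

```bash
python3 look.py; python3 - <<'E'
from h import *
from scipy.spatial.transform import Rotation as R
i=cv2.imread('pics/look_scene.png')[110:240,150:310];cv2.imwrite('pics/c2.png',cv2.resize(i,None,fx=4,fy=4))
o=ctrl.get_obs(); M=R.from_rotvec(o["orientation"]).as_matrix()
print(M.T@(np.array([576.5,261,142])-o["ee_pos"]),np.degrees(np.arccos(-M[2,2])))
E
```

```text
scene 0.58 [233.744 178.794  11.088  22.008] [ 498.81395852 -170.7809481    18.90307851]
11.0667 [ 509.27455487 -182.03348269  141.29116507] [-3.03889507e+00 -7.94243837e-01  7.48716249e-04] 59.74179398621412
[ 275.4026887  -353.48479377   -0.53789548] 0.04482662801302489
```

View pics/c2.png

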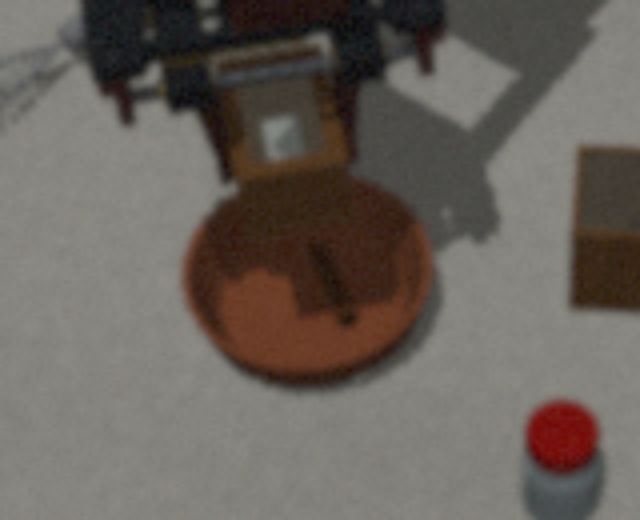

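The stick lies on the bowl floor (crop px 330,280) and the box is free. I'm returning it to the board.

servo_tool([
  [[6, -8, 0], [0, 0, 0]],
  [[18, -24, 0], [0, 0, 0]],
  [[34, -43, 0], [0, 0, 0]],
  [[52, -67, 0], [0, 0, 0]],
  [[71, -91, 0], [0, 0, 0]],
])

```text
t: 11.48
ee_pos: [526.1, -66.2, 140.8]
orientation: [-3.039, -0.793, 0.003]
ft_force: [0.4, -0.5, -1.1]
width: 59.8
grasp_force: 30.0
```

servo_tool([
  [[18, -24, 0], [0, 0, 0]],
  [[37, -47, 0], [0, 0, 0]],
  [[55, -71, 0], [0, 0, 0]],
  [[74, -94, 0], [0, 0, 0]],
  [[92, -118, 0], [0, 0, 0]],
])

```text
t: 11.9
ee_pos: [548.6, 82.4, 140.8]
orientation: [-3.039, -0.795, 0.002]
ft_force: [-0.4, 0.6, -1.4]
width: 60.0
grasp_force: 30.0
```

servo_tool([
  [[18, -24, 0], [0, 0, 0]],
  [[37, -47, 0], [0, 0, 0]],
  [[55, -71, 0], [0, 0, 0]],
  [[74, -94, 0], [0, 0, 0]],
  [[92, -118, 0], [0, 0, 0]],
])

```text
t: 12.32
ee_pos: [570.8, 230.2, 140.6]
orientation: [-3.039, -0.796, 0.003]
ft_force: [0.7, 0.1, -1.6]
width: 59.6
grasp_force: 30.0
```

servo_tool([
  [[10, -13, 0], [0, 0, 0]],
  [[16, -21, 10], [0, 0, 0]],
  [[20, -26, 25], [0, 0, 0]],
  [[20, -26, 45], [0, 0, 0]],
  [[20, -26, 65], [0, 0, 0]],
])

```text
t: 12.73
ee_pos: [575.6, 259.8, 74.5]
orientation: [3.039, 0.795, -0.002]
ft_force: [0.3, 0.8, -1.7]
width: 60.1
grasp_force: 30.0
```

servo_tool([
  [[0, 0, 12], [0, 0, 0]],
  [[0, 0, 22], [0, 0, 0]],
  [[0, 0, 30], [0, 0, 0]],
  [[0, 0, 36], [0, 0, 0]],
  [[0, 0, 40], [0, 0, 0]],
])

```text
t: 13.15
ee_pos: [576.5, 260.2, 36.1]
orientation: [3.039, 0.794, -0.0]
ft_force: [-0.7, 0.1, -1.8]
width: 59.8
grasp_force: 30.0
```

servo_tool([
  [[0, 0, 0], [0, 0, 0]],
  [[0, 0, 0], [0, 0, 0]],
])

```text
t: 13.32
ee_pos: [576.7, 260.7, 37.1]
orientation: [-3.039, -0.795, -0.001]
ft_force: [-0.0, -0.1, -0.5]
width: 60.1
grasp_force: 30.0
```

servo_tool([
  [[0, 0, 5], [0, 0, 0]],
  [[0, 0, 9], [0, 0, 0]],
  [[0, 0, 12], [0, 0, 0]],
  [[0, 0, 14], [0, 0, 0]],
  [[0, 0, 14], [0, 0, 0]],
])

```text
t: 13.73
ee_pos: [576.3, 260.6, 22.4]
orientation: [3.039, 0.795, -0.0]
ft_force: [-0.6, -0.2, -1.8]
width: 59.9
grasp_force: 30.0
```

servo_tool([
  [[0, 0, 0], [0, 0, 0]],
  [[0, 0, 0], [0, 0, 0]],
  [[0, 0, 0], [0, 0, 0]],
  [[0, 0, 0], [0, 0, 0]],
  [[0, 0, 0], [0, 0, 0]],
], grip=-1)

```text
t: 14.15
ee_pos: [576.5, 260.7, 22.8]
orientation: [-3.039, -0.795, -0.0]
ft_force: [0.0, -0.6, -0.0]
width: 86.8
grasp_force: 0.0
```

servo_tool([
  [[0, 0, -6], [0, 0, 0]],
  [[0, 0, -20], [0, 0, 0]],
  [[0, 0, -45], [0, 0, 0]],
  [[0, 0, -75], [0, 0, 0]],
  [[0, 0, -110], [0, 0, 0]],
])

```text
t: 14.57
ee_pos: [575.5, 260.2, 133.8]
orientation: [3.039, 0.795, -0.003]
ft_force: [-0.1, 0.3, -0.2]
width: 87.9
grasp_force: 0.0
```

servo_tool([
  [[-15, 15, -30], [0, 0, 0]],
  [[-40, 35, -40], [0, 0, 0]],
  [[-65, 60, -40], [0, 0, 0]],
  [[-85, 75, -40], [0, 0, 0]],
  [[-90, 80, -40], [0, 0, 0]],
])

```text
t: 14.98
ee_pos: [535.5, 144.1, 174.2]
orientation: [3.04, 0.792, 0.0]
ft_force: [-0.3, -0.8, 0.3]
width: 88.1
grasp_force: 0.0
```

```bash
python3 look.py; python3 - <<'E'
from h import *
for n in ["top","scene"]:
  p=get_image(n); cv2.imwrite(f"pics/end_{n}.png",p["frame"])
  for q in ["box_mid","bowl"]:
   for r in finder.silhouettes(q,p)[:3]:
    P=pts(p,r["mask"]); zt=np.percentile(P[:,2],95); T=P[P[:,2]>zt-6]
    print(n,q,round(r["score"],2),zt,cv2.minAreaRect(T[:,:2].astype(np.float32)))
E
```

```text
top 0.66 [360.808 249.396  24.584  29.82 ] [ 496.662751   -172.05600836   19.35551244]
scene 0.69 [232.904 181.566  12.208  20.118] [ 501.02766933 -168.84258704   19.60312143]
15.1833 [538.00993355 147.52099587 173.44692599] [-3.03913136e+00 -7.94698318e-01 -2.60932767e-03] 87.74792867238135
top box_mid 0.96 51.6868407119232 ((687.0987548828125, 164.81201171875), (237.87744140625, 55.58477020263672), 26.06960678100586)
top bowl 0.97 45.52571135902652 ((510.01080322265625, -181.68984985351562), (149.61032104492188, 149.50975036621094), 86.93993377685547)
scene box_mid 0.67 52.14455029358452 ((753.7958984375, 219.8507080078125), (61.20970916748047, 89.4251937866211), 31.625070571899414)
scene box_mid 0.65 64.33439699486973 ((575.113037109375, 261.2860107421875), (89.9995346069336, 62.26642608642578), 28.823488235473633)
scene box_mid 0.62 52.177445927138564 ((396.2775573730469, 257.1246337890625), (89.34135437011719, 63.7611083984375), 38.17329406738281)
scene bowl 0.71 45.25605809334514 ((509.28448486328125, -182.29193115234375), (147.24020385742188, 147.78904724121094), 84.63888549804688)
```

View pics/end_scene.png

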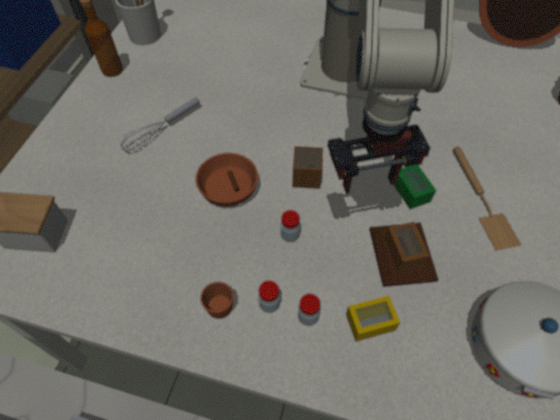

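The box stands on its board at px (405,245), the stick lies in the unmoved bowl at (233,181), and the gripper is clear. I'm handing in.

```bash
python3 -c "
from workcell import close_job
print(close_job())"
```

```text
the job is handed in; nothing more can be done
None
```

The job is handed in at about 15 s of the 54 s allowed, with no verdict returned: the cinnamon stick is in the wide bowl, the box is back on its board slot side down, the bowl is unmoved to within about 1 mm, and the arm is clear.

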